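# Run the clapper balls out of the feed bin

### The arm

A 6-joint arm with a two-finger parallel gripper is mounted at the origin on the work surface. World frame = base frame: x ahead of the robot, y to its left, z up, the work surface at z = 0. Lengths are in m, angles in rad, forces in N, time in s.
With the tool pointing down it reaches from about 0.275 to 0.75 m from the base axis. Payload 10.2 kg.
Tool frame: the origin (TCP) lies between the finger pads; the fingertips stand 19 mm ahead of it and the grasp point (between the pads) is the TCP; z points along the fingers, y is the direction in which the jaws open and shut (so a half turn about z gives the same grasp; the last joint's range is limited). The gripper opens to 85 mm and grips with 20 to 120 N. Pads are 22 mm wide; open, the fingers measure 114 mm over their backs; the gripper's body (76 mm by 85 mm) begins 54 mm behind the grasp point. The pads swing forward as they close: fully open they stand 13 mm farther back than shut.
Start: joints at [-1.351, 0.313, 1.498, -0, 1.331, -0.223], TCP at [0.225, -0.474, 0.25] pointing down, gripper open.
Joint ranges: [-2.94, 2.94], [-0.97, 2.17], [0.19, 2.56], [-1.23, 4.37], [0.02, 3.11], [-2.88, 2.88]. Speed limits (rad/s): [2.39, 2.39, 3.01, 3.14, 3.14, 3.14].

### API

Orientations are given as [roll, pitch, yaw] about the fixed x, y, z axes, in that order (R = Rz(yaw) Ry(pitch) Rx(roll)).
In Python, from plant import bot, optics, close_job gives the robot as it stands.
- The arm moves only by the shell command python3 -m pendant 'ROWS' [OPENING] [FORCE]. ROWS is JSON, a list of rows, each a list of 2 entries, a list of its own where there are three numbers: the shift along the tool's x, y, z in units of 60 mm (1.0 is 60 mm), then the turn about the tool's z in units of 6 degrees (1.0 is 6 degrees). A call has 1 to 20 rows; each row shifts and turns the commanded pose from where the row before left it, along the tool's axes as they then stand; what a row does not reach is not made up. A row lasts 1/8 s, in which the tool goes at most 62.5 mm and 10.7 degrees, less where a joint would pass 70% of its speed; a pose out of reach is approached as far as the arm can. A call is refused whole if a number of a shift passes 1 or a number of a turn 1, either way. A call with a gripper value outside its range is refused whole. OPENING is the finger opening in mm, from 0 to 85.4, set as the call begins (- or left out, the last holds). The fingers move at their own pace and stop on an object; FORCE is the grip in N (left out, the last holds). Time passes only in rows, so rows that do not move let the fingers close. It gives the time, the measured TCP pose, the force and the opening at its end, in the units of the state.
- bot.sense(): the state, without advancing time (a new reading comes with each control period).
- optics.snapshot(name): name is "scene" or "top" or "wrist"; returns a dict with "pixels" (384x512x3 uint8, blue, green, red), "depth" (384x512 float32, m along the optical axis (not along the pixel's ray), 0 where there is no reading), "K" (3x3 intrinsics, pixels), "view" (4x4, takes a point from world to camera coordinates). Camera axes: x right, y up, looking along -z (the intrinsics and any distortion apply to the point x, -y, -z); pixel columns grow to the right and rows downward; lengths in m; the calibration is good to about 2 mm. A picture is of the moment at which its call begins.
- close_job(): hands the job in, once; it reports no verdict.
Trained networks look in the newest picture that a camera, given by its name, has taken for a name from the list of things; names that differ only in an ending like _2 or _b are one class to them, and where a whole thing is asked for, a point or a joint stands for the part that bears it (a point fixed in the world has none). Each returns a list of dicts, best first, with "conf" (0 to 1); they miss things now and then, are a little off and sometimes report something else, mostly with a low value. They report only what shows in the picture. A call takes as long as a camera call.
- optics.search_frame(camera, query): "at" ([x, y, z] in m, in the coordinates of the camera as it stood for that picture, good to about 4 mm: the middle of the surface that is visible of it).
- optics.trace(camera, query): "pixels" (384x512 bool, what is visible of it).
The state is a dict: "time_s": time; "joints": joint angles; "qd": joint speeds; "joint_efforts": joint torques, N m; "tool_pos": TCP position; "eef_rot": TCP orientation; "wrist_force": force on the tool from outside, world axes, zero at the start; "wrist_torque": the same for the moment, N m; "grip_width": finger opening in m.
Only numpy, scipy, OpenCV 4.12 (cv2) and the standard library are available. Lean on these libraries where they do the work, as an engineer would, in place of code of your own. Each camera call takes 0.05 s, during which the arm holds its last target. There are 200 camera calls.

### The job

Two matching plywood feed bins stand on the shelf, one holding three steel bell-clapper balls, the other short steel arbor blanks. Pull out the slide gate of the bin with the balls so that all three run down into that bin's catch tray, then push the same gate fully shut again and let go. Leave the other bin's gate shut.

Things in the scene. Friction and masses are not known exactly. Their poses are not given: they have to be found in the camera images.
- ball_gate (a joint): slide gate under the ball bin's hopper, a steel plate with a tongue; in m: 0 = fully shut, 0.070 = all the way out at its stop; may start up to 5 mm ajar. It slides level along the bin's -x, out of the bin's back on the robot's side, stays where left, takes about 2 N to move. All balls can pass only once it is about 50 mm out or more. The bin is fixed to the shelf
- ball_gate_knob (a point): knob of the ball gate: upright dark wood post, 18 mm diameter, 45 mm tall, on the end of the 36 mm wide tongue. This point is on its axis, 26 mm above the tongue, 19 mm below the post's top, and moves with the gate. Axes are the bin's: z up, gate opens along -x, shuts along +x. Shut, it is 135 mm from the hopper's middle (75 mm clear of its cheeks), 130 mm above the shelf
- ball_bin: the fixed plywood feed bin that holds the balls; origin on the shelf under the middle of its hopper; z up, catch tray towards +x, gate knob towards -x. Hopper with cheeks 120 mm long (x), 68 mm wide (y), 165 mm tall, open on top, clear pane at its +x end. A ramp under the gate leads to the open tray: x from 55 to 144 mm, 52 mm wide inside, floor 6 mm up, walls to 45 mm
- ball1_center (a point): one of three steel balls, 22 mm diameter, about 44 g, lying loose on the shut gate inside the ball bin; this point is the ball's centre
- ball2_center (a point): one of three steel balls, 22 mm diameter, about 44 g, lying loose on the shut gate inside the ball bin; this point is the ball's centre
- ball3_center (a point): one of three steel balls, 22 mm diameter, about 44 g, lying loose on the shut gate inside the ball bin; this point is the ball's centre
- arbor_gate (a joint): gate of the other, identical bin, which holds three dark steel rods 10 mm thick and 42 mm long; m, 0 = shut; it is to stay shut

How it is judged:
On the way:
1. with the ball gate pulled open, all three balls have run into the catch tray (value of joint ball_gate above 0.03 m and x of ball1_center in the frame of ball_bin between 0.038 and 0.148 m and y of ball1_center in the frame of ball_bin between -0.032 and 0.032 m and z of each of ball1_center, ball2_center, ball3_center in the frame of ball_bin below 0.041 m and x of ball2_center in the frame of ball_bin between 0.038 and 0.148 m and y of ball2_center in the frame of ball_bin between -0.032 and 0.032 m and x of ball3_center in the frame of ball_bin between 0.038 and 0.148 m and y of ball3_center in the frame of ball_bin between -0.032 and 0.032 m), for 0.2 s.
At the end, for the whole second after the job is handed in: the ball gate is shut again (within 10 mm), all three balls lie in the ball bin's catch tray, and the other bin's gate is shut (within 10 mm) (value of joint each of ball_gate, arbor_gate below 0.01 m and x of ball1_center in the frame of ball_bin between 0.038 and 0.148 m and y of ball1_center in the frame of ball_bin between -0.032 and 0.032 m and z of each of ball1_center, ball2_center, ball3_center in the frame of ball_bin below 0.041 m and x of ball2_center in the frame of ball_bin between 0.038 and 0.148 m and y of ball2_center in the frame of ball_bin between -0.032 and 0.032 m and x of ball3_center in the frame of ball_bin between 0.038 and 0.148 m and y of ball3_center in the frame of ball_bin between -0.032 and 0.032 m); the robot touches nothing.
It fails at once if the other bin's gate is pulled open by more than 15 mm (value of joint arbor_gate above 0.015 m).
It also fails if it takes over 32 s, if anything falls off the work surface, if the arm or the gripper's body presses on something with over 40 N, if the wrist force passes 120 N, or if a joint passes its speed limit or range.

## Working session

There is one attempt and no reset: what is moved stays moved. The work goes in short steps, Python scripts to look and compute and a shell command to move; the robot and the scene stay as the last step left them, time stands still between calls to the robot, and variables do not carry over. Pictures are saved under pics/ and viewed, about 8 in all and at most 12, crops included, and the job is handed in when it is done.

```bash
mkdir -p pics; cat > h.py <<'E'
import numpy as np, cv2
from plant import bot, optics
def w(s,p):
    return (np.linalg.inv(s["view"])@np.r_[p,1])[:3]
def px2w(s,u,v,d):
    K=s["K"]; return w(s,[(u-K[0,2])/K[0,0]*d,-(v-K[1,2])/K[1,1]*d,-d])
E
python3 - <<'E'
from h import *
ims=[]
for c in ["scene","top"]:
    s=optics.snapshot(c); ims.append(s["pixels"])
    for q in ["ball_gate_knob","ball_bin","ball1_center","ball_gate","arbor_gate"]:
        for r in optics.search_frame(c,q)[:4]: print(c,q,round(r["conf"],2),w(s,r["at"]).round(3))
cv2.imwrite("pics/a.png",ims[0]);cv2.imwrite("pics/b.png",ims[1])
st=bot.sense();print(st["time_s"],st["tool_pos"],st["eef_rot"])
E
```

```text
scene ball_gate_knob 0.87 [0.565 0.202 0.104]
scene ball_bin 0.29 [0.562 0.206 0.106]
scene ball1_center 0.55 [0.681 0.179 0.126]
scene ball_gate 0.6 [0.562 0.205 0.103]
scene arbor_gate 0.82 [ 0.578 -0.193  0.104]
top ball_gate_knob 0.8 [0.6   0.196 0.106]
top ball_bin 0.5 [ 0.613 -0.212  0.106]
top arbor_gate 0.87 [ 0.612 -0.207  0.104]
0.6 [ 0.22492833 -0.47435811  0.25027338] [-3.14151223e+00  1.28819227e-05  4.42819612e-01]
```

View pics/a.png

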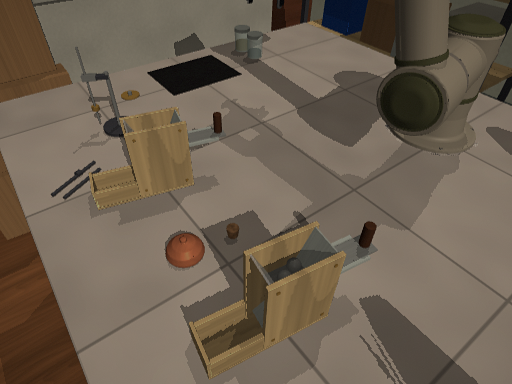

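View pics/b.png

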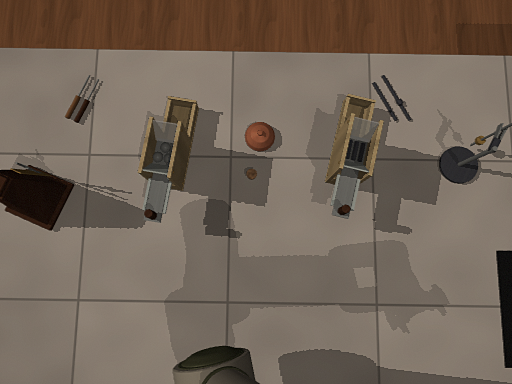

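The scene view shows balls in the near bin at (290,270), with its knob at (368,235). In the top view that is the left bin: balls at (163,152), knob at (151,213). The rods are in the right bin, with its knob at (344,210). Next I'll measure the knob and the bin's yaw.

```bash
python3 - <<'E'
from h import *
def cloud(s,m):
    v,u=np.nonzero(m&(s["depth"]>0)); d=s["depth"][v,u]
    return np.array([px2w(s,a,b,c) for a,b,c in zip(u,v,d)]),u,v
for c in ["scene","top"]:
    s=optics.snapshot(c); t=optics.trace(c,"ball_gate_knob")
    m=t[0]["pixels"]; P,u,v=cloud(s,m); print(c,t[0]["conf"],m.sum(),u.min(),u.max(),v.min(),v.max())
    br=s["pixels"][v,u].sum(1); k=(br<150)&(P[:,2]>.108)
    Q=P[k]; print("knob n",k.sum(),"mean",Q.mean(0).round(4),"min",Q.min(0).round(4),"max",Q.max(0).round(4))
    T=Q[Q[:,2]>Q[:,2].max()-.006]; print("top",T.mean(0).round(4),len(T))
    L=P[(br>=150)&(abs(P[:,2]-.103)<.006)]; 
    if len(L)>10:
        r=cv2.minAreaRect((L[:,:2]*1000).astype(np.float32)); print("tongue",L.mean(0).round(4),r)
    # whole bin region
    box=np.zeros(m.shape,bool); box[:]=1; A,u,v=cloud(s,box)
    k=(A[:,2]>.155)&(A[:,2]<.175)&(A[:,0]>.58)&(A[:,0]<.85)&(A[:,1]>.08)&(A[:,1]<.32)
    r=cv2.minAreaRect((A[k][:,:2]*1000).astype(np.float32)); print("hopper top",k.sum(),r)
s0=bot.sense(); print(s0["tool_pos"])
E
```

```text
scene 0.57 1005 269 376 221 281
knob n 294 mean [0.5549 0.206  0.134 ] min [0.542  0.1727 0.1089] max [0.6942 0.213  0.1502]
top [0.5518 0.2047 0.1484] 99
tongue [0.57   0.2031 0.104 ] ((623.0457153320312, 193.83726501464844), (38.68547058105469, 172.7674560546875), 81.44073486328125)
hopper top 1808 ((684.572265625, 183.67979431152344), (69.94671630859375, 120.55792999267578), 81.4277114868164)
top 0.9 867 144 167 141 222
knob n 97 mean [0.5491 0.1994 0.1404] min [0.5403 0.1902 0.1081] max [0.665  0.2105 0.1534]
top [0.5487 0.2019 0.1501] 54
tongue [0.6004 0.1953 0.1053] ((623.5626220703125, 192.77989196777344), (37.63655471801758, 175.19911193847656), 83.10670471191406)
hopper top 764 ((683.8793334960938, 182.21873474121094), (69.24808502197266, 119.62027740478516), 81.58267211914062)
[ 0.22493114 -0.4743819   0.25028733]
```

```bash
python3 -m pendant '[[[0,0,0],0.94],[[0,0,0],0.94],[[0,0,0],0.94],[[0,0,0],0.94],[[0,0,0],0.94],[[0,0,0],0.95],[[0.26,-0.85,0],0],[[0.26,-0.85,0],0],[[0.26,-0.85,0],0],[[0.26,-0.85,0],0],[[0.26,-0.85,0],0],[[0.26,-0.85,0],0],[[0.26,-0.85,0],0],[[0.26,-0.85,0],0],[[0.26,-0.85,0],0],[[0.26,-0.85,0],0],[[0.26,-0.85,0],0],[[0.26,-0.85,0],0],[[0.26,-0.85,0],0],[[0.26,-0.85,0],0]]' 60 40
python3 - <<'E'
from h import *
s=optics.snapshot("wrist"); cv2.imwrite("pics/c.png",s["pixels"])
for q in ["ball_gate_knob","ball_gate"]:
    for r in optics.search_frame("wrist",q)[:3]: print(q,round(r["conf"],2),w(s,r["at"]).round(4))
v,u=np.nonzero(s["depth"]>0); A=np.array([px2w(s,a,b,s["depth"][b,a]) for a,b in zip(u,v)])
k=(A[:,2]>.140)&(A[:,2]<.16)&(A[:,0]<.6)&(abs(A[:,1]-.2)<.05)
if k.any(): print("top",A[k].mean(0),A[k].min(0),A[k].max(0),k.sum())
b=bot.sense();p=b["tool_pos"];print(b["time_s"],p,b["eef_rot"],b["qd"].max() if hasattr(b["qd"],"max") else b["qd"])
E
```

```text
time_s: 3.3
tool_pos: [0.5474, 0.2011, 0.2503]
eef_rot: [3.142, -0.0, -0.149]
wrist_force: [0.4, -0.5, -0.1]
grip_width: 0.0601
ball_gate_knob 0.7 [0.6083 0.1943 0.1053]
ball_gate 0.81 [0.6043 0.1936 0.1044]
top [0.55092198 0.20229552 0.14870829] [0.5412087  0.19384019 0.14001964] [0.55880568 0.21090843 0.15094443] 377
3.45 [0.54692323 0.20094357 0.24948609] [ 3.14134767e+00  9.17509159e-04 -1.46081733e-01] 0.04971164199615752
```

View pics/c.png

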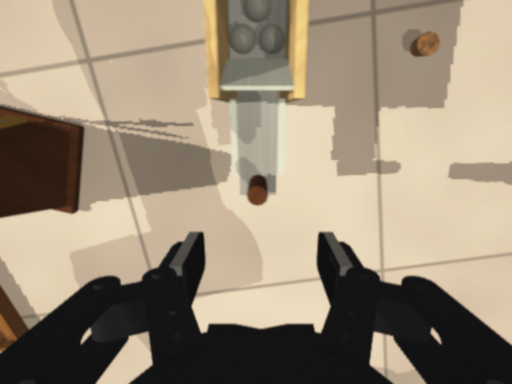

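The wrist view shows the knob at (257,190), midway between the jaws, and three balls in the hopper at about (255,30). I'll correct by 2–3 mm, descend and grip.

```bash
python3 -m pendant '[[[0.02,-0.02,0.4],0],[[0.02,-0.01,0.4],0],[[0,0,0.4],0],[[0,0,0.4],0],[[0,0,0.36],0],[[0,0,0],0],[[0,0,0],0]]' 60 40 && python3 -m pendant '[[[0,0,0],0],[[0,0,0],0],[[0,0,0],0],[[0,0,0],0],[[0,0,0],0],[[0,0,0],0]]' 5 40
```

```text
time_s: 4.32
tool_pos: [0.5498, 0.2003, 0.1339]
eef_rot: [-3.141, -0.001, -0.149]
wrist_force: [0.7, -0.7, 0.5]
grip_width: 0.0598
time_s: 5.08
tool_pos: [0.5499, 0.2026, 0.1336]
eef_rot: [-3.138, -0.002, -0.149]
wrist_force: [2.0, 9.9, 1.6]
grip_width: 0.0168
```

```bash
python3 -m pendant '[[[-0.15,0,0],0],[[-0.15,0,0],0],[[-0.15,0,0],0],[[-0.15,0,0],0],[[-0.15,0,0],0],[[-0.15,0,0],0],[[-0.15,0,0],0],[[0,0,0],0],[[0,0,0],0],[[0,0,0],0],[[0,0,0],0],[[0,0,0],0],[[0,0,0],0]]'
cat > look.py <<'E'
from h import *; import sys
ims=[]
for c in ["scene","top"]:
    s=optics.snapshot(c); ims.append(s["pixels"])
    t=optics.search_frame(c,"ball1_center")
    for r in t[:4]:
        p=w(s,r["at"])-[.684,.183,0]; a=-.148
        print(c,round(r["conf"],2),"bin frame",np.round([p[0]*np.cos(a)+p[1]*np.sin(a),-p[0]*np.sin(a)+p[1]*np.cos(a),p[2]],3))
n=sys.argv[1]
a=cv2.resize(ims[0][200:384,170:400],None,fx=2,fy=2); b=cv2.resize(ims[1][80:240,110:220],None,fx=2.3,fy=2.3)
b=b[:368]; cv2.imwrite(n,np.hstack([a,b]))
E
python3 look.py pics/d.png
```

```text
time_s: 6.7
tool_pos: [0.4874, 0.2119, 0.1335]
eef_rot: [-3.138, -0.002, -0.149]
wrist_force: [1.0, 11.5, 2.0]
grip_width: 0.017
scene 0.72 bin frame [ 0.12  -0.007  0.028]
scene 0.52 bin frame [0.12  0.015 0.024]
top 0.63 bin frame [ 0.114 -0.018  0.025]
```

View pics/d.png

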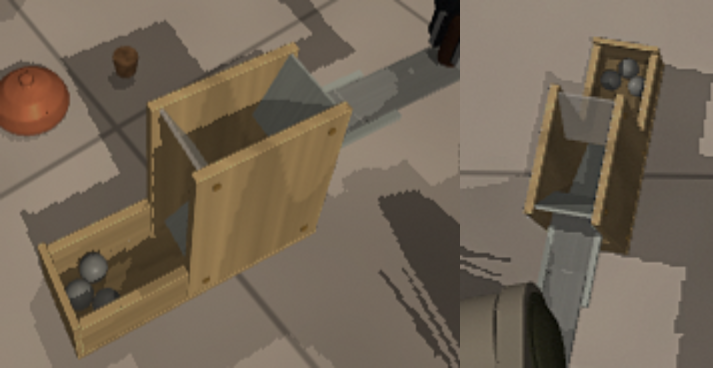

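The picture shows all three balls at the far end of the tray, at (75–105,265–300) in the scene crop and (610–635,70–90) in the top crop. The hopper is empty. Now I'll push the gate shut.

```bash
python3 -m pendant '[[[0.15,0,0],0],[[0.15,0,0],0],[[0.15,0,0],0],[[0.15,0,0],0],[[0.15,0,0],0],[[0.15,0,0],0],[[0.15,0,0],0],[[0.04,0,0],0],[[0,0,0],0],[[0,0,0],0],[[0,0,0],0]]'
```

```text
time_s: 8.28
tool_pos: [0.5514, 0.2023, 0.1335]
eef_rot: [-3.138, 0.0, -0.148]
wrist_force: [-3.7, 9.9, 4.2]
grip_width: 0.0171
```

```bash
python3 -m pendant '[[[0.03,0,0],0],[[0.03,0,0],0],[[0,0,0],0]]'
```

```text
time_s: 8.65
tool_pos: [0.5517, 0.2024, 0.1335]
eef_rot: [-3.14, 0.009, -0.147]
wrist_force: [-23.8, 10.4, 16.2]
grip_width: 0.0168
```

The stop is reached: the force rose to 24 N with almost no motion. I'll release, rise and check.

```bash
python3 -m pendant '[[[-0.05,0,0],0],[[0,0,0],0],[[0,0,0],0],[[0,0,0],0],[[0,0,0],0],[[0,0,0],0],[[0,0,-0.4],0],[[0,0,-0.5],0],[[0,0,-0.5],0],[[0,0,-0.6],0],[[-0.5,0,-0.3],0],[[-0.8,0,0],0],[[-0.8,0,0],0],[[0,0,0],0],[[0,0,0],0]]' 60
python3 look.py pics/e.png
python3 - <<'E'
from h import *
for c in ["top","scene"]:
    s=optics.snapshot(c); v,u=np.nonzero(s["depth"]>0); A=np.array([px2w(s,a,b,s["depth"][b,a]) for a,b in zip(u,v)])
    for y,n in [(.203,"ball"),(-.2,"arbor")]:
        k=(A[:,2]>.142)&(A[:,2]<.157)&(A[:,0]<.61)&(A[:,0]>.44)&(abs(A[:,1]-y)<.05)
        print(c,n,"knob top",A[k].mean(0).round(4) if k.any() else None,k.sum())
E
```

```text
time_s: 10.52
tool_pos: [0.4284, 0.219, 0.271]
eef_rot: [-3.141, -0.001, -0.149]
wrist_force: [-0.3, -0.0, 0.5]
grip_width: 0.0598
scene 0.55 bin frame [ 0.122 -0.006  0.028]
scene 0.27 bin frame [-0.051 -0.394  0.103]
top 0.43 bin frame [ 0.112 -0.019  0.024]
top ball knob top [0.5499 0.2017 0.1499] 63
top arbor knob top [ 0.5643 -0.1967  0.1493] 62
scene ball knob top [0.5533 0.2048 0.1478] 116
scene arbor knob top [ 0.5676 -0.1939  0.147 ] 48
```

View pics/e.png

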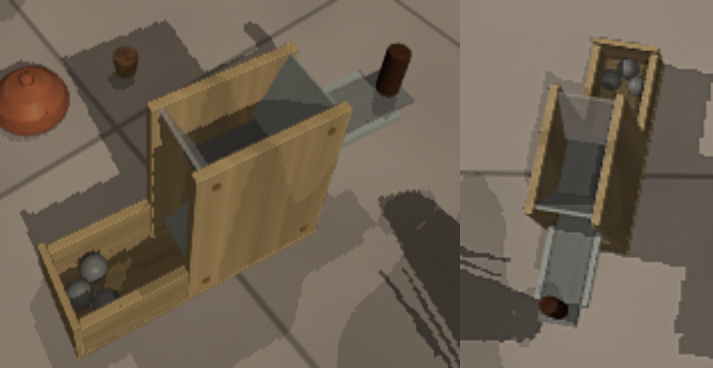

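The view shows the gate shut, with its knob at (395,70) in the scene crop. The three balls are still in the tray, and the gripper is clear.

```bash
python3 -c "
from plant import close_job; print(close_job())"
```

```text
the job is handed in; nothing more can be done
None
```

I gripped the ball bin's knob, pulled its gate about 63 mm out, and all three balls ran into the catch tray. I then pushed the gate back until the force rose to 24 N at the stop, let go and backed away. The job was handed in at about 11 s of the 32 s allowed.

**Last checks:**
- **Ball gate:** the knob is back at about (0.550, 0.202), against 0.5505, 0.203 expected for fully shut.
- **Balls:** all three show in the tray in both the scene and top pictures. In the last look the network found only one ball per camera with fair confidence, plus one low-confidence false hit at the arbor bin's knob. The count of three therefore rests on the pictures.
- **Other gate:** I never went near the arbor bin's gate. Its knob was located at the end, but I had no starting measurement to compare it with.
- **Camera agreement:** the two cameras differ by about 3 mm on the knob positions, slightly more than the 2 mm calibration.

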